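Prime an ink cartridge: load it and hold the sprung plunger at the mark

TASK

Set the slim ink cartridge upright and fully down in the nest of the priming station, with its nose towards the syringe, and let go of it. Then draw the station's sprung plunger out by its paddle until the pointer pin on the paddle is in line with the upright marker blade beside it, and keep holding it there: finish while holding it, not letting go. Do not drop the cartridge, and leave the marker and the other things on the bench where they are.

Things in the scene. Friction and masses are not known exactly. Their poses are not given: they have to be found in the camera images.
- station: priming station screwed to the bench: aluminium plate 370 x 120 x 12 mm with a lying syringe (barrel 33 mm across, axis 45 mm above the bench, clamp tops at 66 mm) along it. Its x runs along the syringe from the plunger end to the nest, z up; origin on the bench under the syringe's axis. The plate spans x -220 to +150 mm, y -60 to +60 mm
- nest (a point): centre of the nest's floor, 12 mm above the bench, axes as the station's. A pocket 50 mm (x) by 32 mm (y) inside, 5 mm walls 12 mm high, flared lips to 16 mm. The wall towards the syringe (-x) has a 25 mm gap for the cartridge's nose; the others are whole. The cartridge fits one way only, its x axis along the station's -x, with 3 mm play on every side
- cartridge: the slim black ink cartridge with pale side labels, standing upright and loose: body 44 mm along its x, 26 mm along its y, 56 mm tall; a nose 16 mm wide and 16 mm high juts 14 mm from its +x side at the bottom. About 60 g (0.7 to 1.4 times). Origin centre of the body's underside (nose not counted)
- plunger: sprung plunger of the station's syringe, axes as the station's. Draws out along the station's -x, up to 75 mm; springs back if let go (4.5 N at home, 1.5 N more per 10 mm). Ends in an upright black paddle 12 mm thick (x), 50 mm wide (y), top edge 95 mm above the bench; origin mid-paddle, 20 mm below its top edge. The 12 mm rod runs from it to the barrel, rod top 51 mm above the bench
- pointer (a point): tip of the steel pointer pin, 4 mm thick, that sticks out of the paddle's +y side; same x as the plunger's origin, 34 mm from the syringe's axis, 50 mm above the bench
- flange (a point): top middle of the barrel's finger flange, 62 mm above the bench, on its face towards the paddle: with the plunger home, 39 mm are free between it and the paddle's inner face
- marker: the mark: a stiff sliding steel clip on a rail at the station's +y side, with an upright blade 3 mm thick (x), 39 to 51 mm from the syringe's axis, up to 53 mm above the bench. Axes as the station's; origin mid-thickness at the blade's inner edge, 50 mm above the bench. Preset 32 to 60 mm to the -x side of the plunger's home. At the mark, pointer and marker have the same x in the station's frame
- wide_cartridge: bystander: the other black cartridge, 50 x 46 x 48 mm tall, nearly square seen from above, with a 34 mm wide nose; origin centre of underside
- jar: bystander: white screw-top jar, 52 mm across, 55 mm tall, dark cap; origin centre of underside
- spare_syringe: bystander: thin loose syringe lying on the table, about 140 mm long, 32 mm tall at its flanges; origin under its barrel's middle
- pen: bystander: grey square pen lying on the table, 130 x 12 x 12 mm; origin centre of underside
- small_bottle: bystander: white bottle, 44 mm across, 85 mm tall; origin centre of underside
Mind the look-alikes: they are no part of the job. Leave any red or turquoise look-alike of the cartridge alone.

How it is judged (in metres and radians):
On the way, in this order (a step that is already met when the one before it is completed fails the run):
1. the slim cartridge sits down in the nest, nose to the syringe, and is let go (x of cartridge in the frame of nest between -0.006 and 0.006 m and y of cartridge in the frame of nest between -0.006 and 0.006 m and z of cartridge in the frame of nest below 0.004 m and angle between cartridge's own z axis and vertical below 0.1 rad and x of nose in the frame of nest below -0.025 m and contact force between the fingers and cartridge below 0.05 N), for 0.2 s.
2. the plunger is drawn out to the mark and held there by the fingers (x of plunger in the frame of marker between -0.005 and 0.005 m and linear speed of plunger below 0.01 m/s and contact force between the fingers and plunger above 3 N), for 0.3 s.
At the end, for the whole second after the job is handed in: Slim cartridge in the nest (within 6 mm of centre, 4 mm of the floor, upright within 0.1 rad, nose to the syringe, not touched by the fingers); fingers alone hold the plunger still within 5 mm of the marker along the pull, finger contact over 3 N (all of step 1 and all of step 2 and contact force between each of cartridge, wide_cartridge, jar, spare_syringe, pen, small_bottle and plunger below 0.1 N); the arm keeps its last pose, push and grip.
It fails at once if the marker is shifted by more than 5 mm (distance of marker from where it was at the start of the episode above 0.005 m).
It fails at once if the cartridge is dropped (over 0.7 m/s out of the fingers) (contact force between the fingers and cartridge below 0.01 N and linear speed of cartridge above 0.7 m/s).
It fails at once if another thing on the bench is moved by more than 30 mm (distance of any of wide_cartridge, jar, spare_syringe, pen, small_bottle from where it was at the start of the episode above 0.03 m).
It also fails if it takes over 51 s, if anything falls off the work surface, if the arm or the gripper's body presses on something with over 40 N, if the wrist force passes 120 N, or if a joint passes its speed limit or range.

ROBOT

A 6-joint arm with a two-finger parallel gripper is mounted at the origin on the work surface. World frame = base frame: x ahead of the robot, y to its left, z up, the work surface at z = 0. Lengths are in m, angles in degrees, forces in N, time in s.
With the tool pointing down it reaches from about 0.375 to 0.825 m from the base axis. Payload 5.5 kg.
Tool frame: the origin (TCP) lies midway between the tips of the shut fingers; the grasp point (between the pads) lies 19 mm behind it (manip.grip_depth is the distance from the TCP to the grasp point, in m); z points along the fingers, y is the line along which they close (so a half turn about z gives the same grasp; the last joint's range is limited). The gripper opens to 85 mm and grips with 20 to 120 N. Pads are 22 mm wide; open, the fingers measure 114 mm over their backs; the gripper's body (76 mm by 85 mm) begins 54 mm behind the grasp point. The pads swing forward as they close: fully open they stand 13 mm farther back than shut.
Start: joints at [-64.229, 17.962, -2.699, 69.339, 0, 90], TCP at [0.261, -0.54, 0.197] pointing down, gripper open.
Joint ranges: [-152.73, 152.73], [-39.44, 99.34], [-58.76, 71.6], [-118.89, 123.64], [-81.53, 83.1], [-180, 180]. Speed limits (degrees/s): [136.94, 136.94, 172.46, 180, 180, 180].

INTERFACE

Orientations are given as a 3x3 rotation matrix whose columns are the frame's x, y, z axes.
In Python, from bench import manip, optics gives the robot as it stands.
- The arm moves only by the shell command python3 -m creep 'ROWS' [OPENING] [FORCE]. ROWS is JSON, a list of rows, each a list of 6 numbers: the shift along the tool's x, y, z as a fraction of full scale, then the turn, a rotation vector about the tool's x, y, z as a fraction of full scale. In form: [[dx, dy, dz, ax, ay, az], ...]. A call has 1 to 5 rows; each row shifts and turns the commanded pose from where the row before left it, along the tool's axes as they then stand; what a row does not reach is not made up. Full scale, the value 1, is 0.02 m for a shift and 5 degrees for a turn. A row lasts 1/8 s, in which the tool goes at most 62.5 mm and 10.7 degrees, less where a joint would pass 70% of its speed; a pose out of reach is approached as far as the arm can. A call with a number of a shift or a turn outside -1 to 1 is refused whole. A call with a gripper value outside its range is refused whole. OPENING is the opening, from -1 (shut) to 1 (fully open), set as the call begins (- or left out, the last holds). The fingers move at their own pace and stop on an object; FORCE is the grip in N (left out, the last holds). Time passes only in rows, so rows that do not move let the fingers close. It gives the time, the measured TCP pose, the force, the opening and the grip force at its end, in the units of the state.
- manip.read_state(): the state, without advancing time (a new reading comes with each control period).
- optics.camera(name): name is "scene" or "top"; returns a dict with "image" (400x640x3 uint8, blue, green, red), "z_map" (400x640 float32, m along the optical axis (not along the pixel's ray), 0 where there is no reading), "vertical_fov" (degrees; the focal length in pixels is half the picture's height over the tangent of half this angle, whatever the lens; pixels are square), "cx", "cy" (the principal point, pixels), "k1" (the pictures are not rectified: a ray, as slopes to the right and down, at radius r is drawn at 1 + k1 r^2 times it, then the intrinsics apply), "position" and "rotation" of the camera in the world. Camera axes: x right, y down, z forward; pixel columns grow to the right and rows downward; lengths in m; the calibration is good to about 2 mm. A picture is of the moment at which its call begins.
- manip.job_done(): hands the job in; it is judged then, once.
Trained networks look in the newest picture that a camera, given by its name, has taken for a name from the list of things; names that differ only in an ending like _2 or _b are one class to them, and where a whole thing is asked for, a point or a joint stands for the part that bears it (a point fixed in the world has none). Each returns a list of dicts, best first, with "confidence" (0 to 1); they miss things now and then, are a little off and sometimes report something else, mostly with a low value. They report only what shows in the picture. A call takes as long as a camera call. They do not tell look-alikes from the thing itself.
- optics.boxes_of(camera, thing): "xy" ([column, row] in pixels, amid what is visible of it).
The state is a dict: "clock": time; "joints": joint angles; "qvel": joint speeds; "joint_torque": joint torques, N m; "ee_pos": TCP position; "tool_rot": TCP orientation; "force": force on the tool from outside, world axes, zero at the start; "torque": the same for the moment, N m; "opening": opening from 0.0 (shut) to 1.0 (fully open); "grip_force": force on a finger pad.
Only numpy, scipy, OpenCV 4.12 (cv2) and the standard library are available. Lean on these libraries where they do the work, as an engineer would, in place of code of your own. Each camera call takes 0.05 s, during which the arm holds its last target. There are 200 camera calls.

## Working session

There is one attempt and no reset: what is moved stays moved. The work goes in short steps, Python scripts to look and compute and a shell command to move; the robot and the scene stay as the last step left them, time stands still between calls to the robot, and variables do not carry over. Pictures are saved under pics/ and viewed, at most 13 in all, crops included, and the job is handed in when it is done.

```bash
ls; mkdir -p pics; cat > h.py <<'E'
import numpy as np, cv2, json
from bench import manip, optics
def K(c):
    f=200/np.tan(np.radians(c["vertical_fov"])/2); return f
def world(c,u,v,z=None,height=None):
    f=K(c); d=np.array([(u-c["cx"])/f,(v-c["cy"])/f]); s=d.copy()
    for _ in range(30): s=d/(1+c["k1"]*(s@s))
    R=np.array(c["rotation"]);p=np.array(c["position"])
    ray=R@np.array([s[0],s[1],1.0])
    if height is not None: z=(height-p[2])/ray[2]
    return p+ray*z
def cloud(c):
    f=K(c);v,u=np.mgrid[0:400,0:640]
    d=np.stack([(u-c["cx"])/f,(v-c["cy"])/f],-1);s=d.copy()
    for _ in range(30): s=d/(1+c["k1"]*(s**2).sum(-1,keepdims=True))
    P=np.concatenate([s,np.ones((400,640,1))],-1)*c["z_map"][...,None]
    W=P@np.array(c["rotation"]).T+np.array(c["position"])
    W[c["z_map"]==0]=np.nan
    return W
E
python3 - <<'E'
from h import *
for n in("top","scene"):
    c=optics.camera(n); cv2.imwrite(f"pics/{n}0.png",c["image"]); np.savez(f"{n}0.npz",**c)
    print(n,c["position"],np.round(c["rotation"],3).tolist(),c["vertical_fov"],c["k1"])
    W=cloud(c)
    for t in "station nest cartridge plunger pointer flange marker wide_cartridge jar spare_syringe pen small_bottle".split():
        for b in optics.boxes_of(n,t)[:3]:
            u,v=b["xy"]; print(t,round(b["confidence"],2),np.round([u,v]),np.round(W[int(v),int(u)],3))
print(manip.read_state())
E
```

```text
pics
top [0.47085711 0.02060594 1.16822024] [[0.006, -0.997, 0.071], [-1.0, -0.007, -0.018], [0.018, -0.07, -0.997]] 57.97865054504062 -0.07188893533666484
station 0.61 [431. 210.] [ 0.539 -0.353  0.053]
station 0.56 [281. 191.] [0.594 0.116 0.059]
nest 0.79 [278. 192.] [0.591 0.128 0.058]
nest 0.4 [380. 183.] [ 0.619 -0.192  0.055]
nest 0.3 [250. 183.] [0.615 0.209 0.079]
cartridge 0.71 [435. 140.] [ 0.761 -0.369  0.058]
cartridge 0.58 [394. 145.] [ 0.74  -0.238  0.055]
cartridge 0.55 [382. 182.] [ 0.623 -0.199  0.052]
plunger 0.56 [253. 186.] [0.61  0.207 0.049]
pointer 0.46 [249. 183.] [0.611 0.209 0.093]
flange 0.66 [276. 192.] [0.591 0.131 0.057]
wide_cartridge 0.71 [381. 235.] [ 0.457 -0.193  0.044]
jar 0.79 [432. 210.] [ 0.536 -0.353  0.055]
jar 0.22 [278. 193.] [0.588 0.125 0.057]
spare_syringe 0.57 [293. 263.] [0.367 0.078 0.023]
pen 0.75 [186. 213.] [0.526 0.426 0.009]
pen 0.59 [381. 235.] [ 0.457 -0.193  0.044]
small_bottle 0.74 [352. 135.] [ 0.765 -0.101  0.085]
scene [1.06369456 0.67334446 0.5868141 ] [[-0.79, 0.327, -0.519], [0.614, 0.422, -0.667], [0.001, -0.846, -0.53
[... 848 characters left out ...]
+01,
        4.29193766e-04,  9.00008091e+01]), 'qvel': array([ 0.02080706,  0.07292179, -0.01220973,  0.03996347,  0.01751627,
       -0.01928183]), 'joint_torque': array([ 1.20253539e-03, -5.39468265e+01,  3.40041804e+01,  1.64993398e-03,
       -1.44811811e-04, -1.21556610e-05]), 'ee_pos': array([ 0.26086702, -0.54032503,  0.19680612]), 'tool_rot': array([[ 9.00546415e-01,  4.34759882e-01,  7.19570560e-06],
       [ 4.34759882e-01, -9.00546415e-01,  2.32494330e-06],
       [ 7.49085895e-06,  1.03468476e-06, -1.00000000e+00]]), 'force': array([-0.22303156,  0.50721838,  0.01380077]), 'torque': array([-0.00821709,  0.01742397,  0.03421968]), 'grip_force': 0.0, 'opening': 0.9972674361039545}
```

```bash
python3 - <<'E'
import cv2
a=cv2.imread("pics/top0.png");cv2.imwrite("pics/topc.png",cv2.resize(a[110:290,150:470],(800,450),interpolation=cv2.INTER_CUBIC))
a=cv2.imread("pics/scene0.png");cv2.imwrite("pics/scenec.png",cv2.resize(a[130:330,170:490],(800,500),interpolation=cv2.INTER_CUBIC))
E
```

```text
(no output)
```

View pics/topc.png

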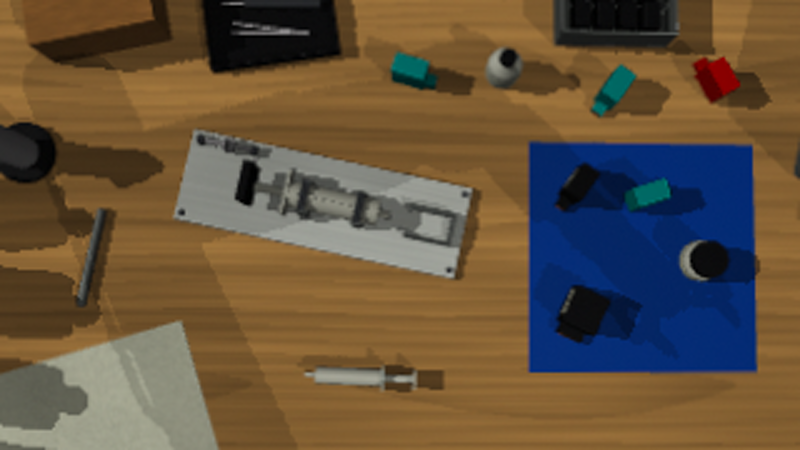

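View pics/scenec.png

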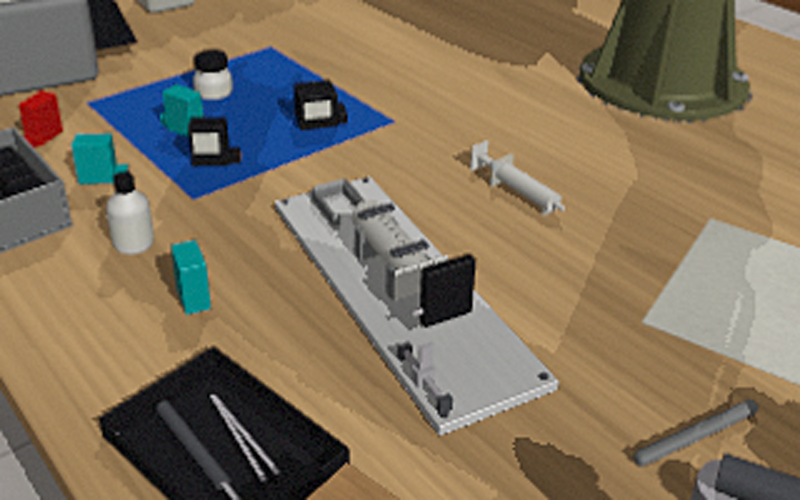

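```bash
python3 - <<'E'
from h import *
C={n:dict(np.load(n+"0.npz")) for n in("top","scene")}
W={n:cloud(C[n]) for n in C}
def rect(m,n):
    r=cv2.minAreaRect(m.astype(np.float32)*1000); print(n,len(m),np.round(r[0],1),np.round(r[1],1),round(r[2],1))
for n in C:
    w=W[n];x,y,z=w[...,0],w[...,1],w[...,2]; im=C[n]["image"]
    print("table z",np.nanmedian(z[(abs(x-.45)<.03)&(abs(y-.25)<.03)]))
    g=(abs(x-.57)<.13)&(abs(y-.13)<.24)&(z>.007)&(z<.017)
    rect(w[g][:,:2],n+" plate")
    g=(abs(x-.62)<.06)&(abs(y+.2)<.05)&(im.max(-1)<70)
    for lo,hi in((.045,.065),(.01,.025),(.005,.065)):
        m=w[g&(z>lo)&(z<hi)]; 
        if len(m)>3: rect(m[:,:2],n+f" cart{lo}")
    print(np.nanpercentile(z[g],[50,90]))
    m=w[g&(z>.05)&(z<.065)]; print(np.round(m.mean(0),4) if len(m) else 0)
E
```

```text
table z -0.0008808202629601025
top plate 3276 [588.9  94.8] [440.1 132.6] 76.2
top cart0.045 120 [ 622.3 -198.8] [25.9 44. ] 52.8
top cart0.01 27 [ 598.  -183.7] [21.1 15.6] 57.9
top cart0.005 165 [ 609.7 -205.4] [51.7 60.9] 54.1
[0.01468598 0.05602313]
[ 0.6223 -0.1993  0.0547]
table z -0.00020919940641839219
scene plate 3440 [596.3 127.2] [371.8 121.4] 78.4
scene cart0.045 94 [ 623.  -198.7] [23.5 43. ] 54.8
scene cart0.01 63 [ 620.2 -190.1] [24.1 57.2] 77.8
scene cart0.005 207 [ 618.7 -194.5] [27.8 57.7] 57.6
[0.03250859 0.05648497]
[ 0.6244 -0.1968  0.0551]
```

```bash
python3 - <<'E'
from h import *
from scipy import ndimage as nd
C={n:dict(np.load(n+"0.npz")) for n in("top","scene")}
W={n:cloud(C[n]) for n in C}
for n in C:
    w=W[n];x,y,z=w[...,0],w[...,1],w[...,2]; im=C[n]["image"].astype(int)
    g=(abs(x-.596)<.12)&(abs(y-.127)<.21)&(z>.006)&(z<.018)&(np.ptp(im,axis=-1)<35)&(im.max(-1)>70)
    l,k=nd.label(g); 
    g=l==1+np.argmax(nd.sum(g,l,range(1,k+1))) if n=="scene" else nd.binary_opening(g)
    r=cv2.minAreaRect(w[g][:,:2].astype(np.float32)*1000); print(n,r)
a=np.radians(258.4);xs=np.array([np.cos(a),np.sin(a)]);ys=np.array([-xs[1],xs[0]])
o=np.array([.5893,.0929])
for n in C:
    w=W[n]; im=C[n]["image"]; p=(w[...,:2]-o); X=p@xs*1000;Y=p@ys*1000;Z=w[...,2]*1000
    print(n); 
    def show(t,m): 
        print(t,m.sum(),*(np.round(np.percentile(q[m],[2,25,50,75,98]),1) for q in(X,Y,Z)) if m.sum() else "")
    show("paddle",(X<-60)&(X>-180)&(abs(Y)<34)&(Z>65)&(Z<100))
    show("paddletop",(X<-60)&(X>-180)&(abs(Y)<34)&(Z>90)&(Z<100))
    show("marker",(X<-60)&(X>-215)&(Y>36)&(Y<60)&(Z>38)&(Z<60))
    show("rail",(X<-60)&(X>-215)&(Y>30)&(Y<62)&(Z>18)&(Z<38))
    show("nestwalls",(X>60)&(X<145)&(abs(Y)<32)&(Z>22)&(Z<34))
    show("nestfloor",(X>60)&(X<145)&(abs(Y)<15)&(Z>8)&(Z<17))
    show("pin",(X<-60)&(X>-180)&(Y>27)&(Y<37)&(Z>44)&(Z<56))
    show("barrel",(X<60)&(X>-60)&(abs(Y)<30)&(Z>55)&(Z<75))
for n,s in(("scene",4),):
    im=cv2.imread(f"pics/{n}0.png"); cv2.imwrite("pics/z.png",cv2.resize(im[195:310,275:405],(780,690),interpolation=cv2.INTER_CUBIC)[:600])
E
```

```text
top ((596.7601318359375, 126.45932006835938), (369.92681884765625, 119.77291870117188), 78.3250732421875)
scene ((596.777587890625, 127.61858367919922), (371.69439697265625, 120.63638305664062), 78.38518524169922)
top
paddle 97 [-130.5 -125.7 -121.5 -118.7 -118.1] [-23.4 -12.8  -0.4  11.8  23.2] [67.2 86.1 92.6 94.8 97.3]
paddletop 67 [-130.4 -127.1 -124.2 -120.8 -118.1] [-22.6 -11.6   0.1  11.6  23.8] [90.7 92.6 93.7 95.4 97.8]
marker 8 [-169.7 -168.3 -166.7 -166.4 -166.1] [40.6 43.5 46.1 48.5 50.4] [41.3 48.1 50.1 52.4 54.9]
rail 64 [-207.4 -192.2 -165.  -149.6 -131. ] [40.4 45.6 47.4 49.9 55.4] [18.2 21.2 23.9 26.4 36.6]
nestwalls 89 [ 77.4  93.4 114.4 131.9 136.7] [-21.3 -17.4   1.3  18.9  22.2] [22.7 24.2 25.6 27.4 30.1]
nestfloor 196 [ 61.8  79.8  98.3 117.7 143. ] [-13.8  -6.5   0.7   7.7  14.4] [ 8.3 10.2 11.6 13.  16. ]
pin 3 [-124.3 -124.1 -124.  -123.5 -123. ] [28.  29.5 31.1 32.5 33.8] [48.4 49.1 50.  50.2 50.4]
barrel 273 [-57.8 -38.6 -11.1  15.2  37.7] [-15.9  -6.1   0.2   6.7  16.8] [55.5 58.3 60.6 63.7 68.1]
scene
paddle 300 [-131.4 -130.2 -129.3 -127.5 -119.5] [-22.9 -10.4   2.7  16.6  25.1] [66.1 74.7 84.1 93.4 96. ]
paddletop 107 [-131.4 -129.4 -127.2 -123.3 -119.1] [-22.8 -11.7   1.3  13.5  24. ] [90.5 93.  94.3 95.  96.1]
marker 31 [-169.7 -168.8 -168.  -167.5 -165.5] [40.2 42.7 45.2 48.2 50.6] [38.7 42.6 47.1 51.1 53. ]
rail 160 [-207.4 -186.7 -170.8 -154.7 -131.9] [40.  44.8 48.4 50.2 54.5] [18.4 21.7 23.9 26.7 36.1]
nestwalls 101 [ 75.2  96.8 123.1 133.4 137.4] [-21.7 -17.7   2.6  18.2  21. ] [22.2 24.2 25.5 27.7 30.1]
nestfloor 115 [ 62.6  82.2 102.8 120.5 132.6] [-14.1  -7.1  -0.4   4.7  13.4] [10.3 11.7 12.4 13.2 15.3]
pin 7 [-125.9 -125.  -124.3 -101.6  -79.8] [27.3 28.2 31.2 32.  33.1] [49.5 50.4 51.2 52.3 54.5]
barrel 289 [-59.6 -40.5 -13.9  11.   37.4] [-18.   -5.1   2.7   8.7  17.5] [55.6 59.3 61.3 65.  67.3]
```

View pics/z.png

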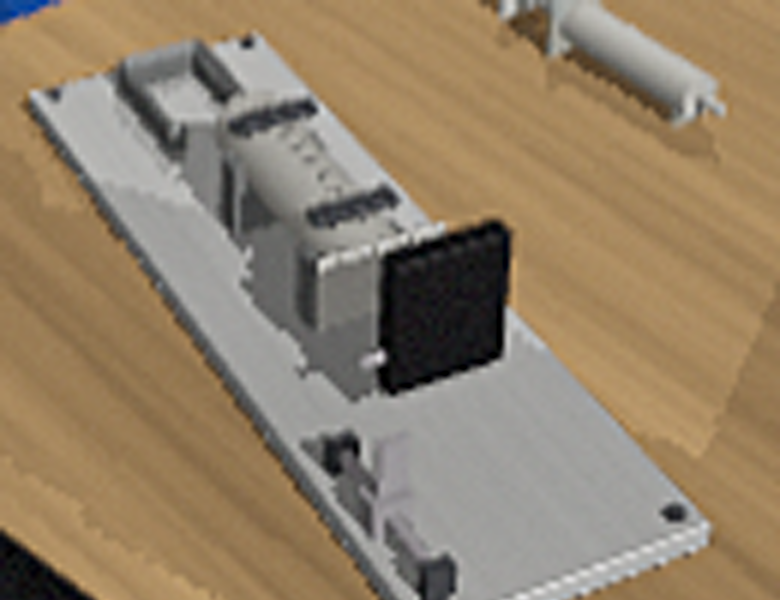

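The top view shows the slim cartridge at about (381,185) with its nose to the lower left, and the wide one at (381,235). In the scene view the paddle is at about (349,245) and the marker blade at about (340,276), on the plate's +y edge. The fits match the given sizes: plate 371x121 mm, cartridge top 26x44 mm.

```bash
cat > d.py <<'E'
# usage: d.py x y z tooly_deg : remaining shift (full-scale units, tool axes now), turn about tool z
import sys; from h import *
s=manip.read_state(); R=np.array(s["tool_rot"]);p=np.array(s["ee_pos"])
t=np.array(list(map(float,sys.argv[1:4])));a=np.degrees(np.arctan2(R[1,1],R[0,1]))
print("clock",round(s["clock"],2),"pos",np.round(p,4),"yang",round(a,2),"open",round(s["opening"],3),"grip",round(s["grip_force"],1),"F",np.round(s["force"],1),"z",np.round(R[:,2],3))
print("shift units now",np.round(R.T@(t-p)/.02,2),"turn units",round(-(float(sys.argv[4])-a)/5,2))
b=np.radians(float(sys.argv[4]));Rt=np.array([[-np.sin(b),np.cos(b),0],[np.cos(b),np.sin(b),0],[0,0,-1]]).T
Rt=np.column_stack([np.cross([np.cos(b),np.sin(b),0],[0,0,-1]),[np.cos(b),np.sin(b),0],[0,0,-1]])
print("shift units after turn",np.round(Rt.T@(t-p)/.02,2))
E
for i in 1 2 3 4; do :; done
python3 -m creep '[[1,-0.32,0,0,0,0],[1,-0.32,0,0,0,0],[1,-0.32,0,0,0,0],[1,-0.32,0,0,0,0],[1,-0.32,0,0,0,0]]' 0.2 40
python3 -m creep '[[1,-0.32,0,0,0,0],[1,-0.32,0,0,0,0],[1,-0.32,0,0,0,0],[1,-0.32,0,0,0,0],[1,-0.32,0,0,0,0]]'
python3 -m creep '[[1,-0.32,0,0,0,0],[1,-0.32,0,0,0,0],[1,-0.32,0,0,0,0],[1,-0.32,0,0,0,0],[1,-0.32,0,0,0,0]]'
python3 d.py 0.6225 -0.1988 0.1 54
```

```text
clock: 1.92
ee_pos: [0.3383, -0.4668, 0.1969]
tool_rot: [[0.9, 0.435, 0.0], [0.435, -0.9, -0.0], [0.0, 0.0, -1.0]]
force: [0.2, 0.2, 0.6]
opening: 0.597
grip_force: 0.0
clock: 2.55
ee_pos: [0.4141, -0.3948, 0.1968]
tool_rot: [[0.901, 0.435, -0.0], [0.435, -0.901, -0.0], [-0.0, -0.0, -1.0]]
force: [0.3, 0.3, 0.0]
opening: 0.6
grip_force: 0.0
clock: 3.18
ee_pos: [0.4903, -0.3225, 0.1968]
tool_rot: [[0.901, 0.435, -0.0], [0.435, -0.901, -0.0], [-0.0, -0.0, -1.0]]
force: [0.2, 0.5, -0.4]
opening: 0.597
grip_force: 0.0
clock 3.17 pos [ 0.4903 -0.3225  0.1968] yang -64.23 open 0.597 grip 0.0 F [ 0.2  0.5 -0.4] z [-0. -0. -1.]
shift units now [ 8.64 -2.69  4.84] turn units -23.65
shift units after turn [-1.71  8.89  4.84]
```

```bash
python3 - <<'E'
from h import *
C={n:dict(np.load(n+"0.npz")) for n in("top","scene")}
a=np.radians(258.36);xs=np.array([np.cos(a),np.sin(a)]);ys=np.array([-xs[1],xs[0]])
o=np.array([.5968,.1270])+.035*xs
print("o",o)
for n in C:
    w=cloud(C[n]); p=(w[...,:2]-o); X=p@xs*1000;Y=p@ys*1000;Z=w[...,2]*1000
    for t,m,q in(("+x wall",(X>120)&(X<148)&(abs(Y)<14)&(Z>23)&(Z<33),X),("-x wall",(X>65)&(X<90)&(abs(Y)>13)&(abs(Y)<23)&(Z>23)&(Z<33),X),("+y wall",(X>85)&(X<128)&(Y>10)&(Z>23)&(Z<33)&(Y<30),Y),("-y wall",(X>85)&(X<128)&(Y<-10)&(Z>23)&(Z<33)&(Y>-30),Y)):
        print(n,t,m.sum(),np.round([np.min(q[m]),np.mean(q[m]),np.max(q[m])],1) if m.sum() else "")
E
```

```text
o [0.58973834 0.09271979]
top +x wall 17 [130.8 133.9 137.3]
top -x wall 17 [76.4 81.7 89.5]
top +y wall 23 [15.8 19.3 22.1]
top -y wall 22 [-22.2 -19.5 -17. ]
scene +x wall 26 [126.9 133.1 137. ]
scene -x wall 14 [73.8 81.6 90. ]
scene +y wall 19 [14.5 18.7 22.2]
scene -y wall 27 [-23.1 -19.7 -17. ]
```

```bash

python3 -m creep '[[1,-0.31,0,0,0,-1],[0.98,-0.39,0,0,0,-1],[0.95,-0.47,0,0,0,-1],[0.9,-0.55,0,0,0,-1],[0.85,-0.63,0,0,0,-1]]' >/dev/null
python3 -m creep '[[0.7,-0.7,0,0,0,-1],[0.7,-0.75,0,0,0,-1],[0.6,-0.8,0,0,0,-1],[0,0,0,0,0,-1],[0,0,0,0,0,-1]]'>/dev/null
python3 -m creep '[[0,0,0,0,0,-1],[0,0,0,0,0,-1],[0,0,0,0,0,-1],[0,0,0,0,0,-1],[0,0,0,0,0,-1]]'>/dev/null
python3 -m creep '[[0,0,0,0,0,-1],[0,0,0,0,0,-1],[0,0,0,0,0,-1],[0,0,0,0,0,-1],[0,0,0,0,0,-1]]'>/dev/null
python3 -m creep '[[0,0,0.5,0,0,-1],[0,0,0.5,0,0,-1],[0,0,0.5,0,0,-1],[0,0,0,0,0,-0.65],[0,0,0,0,0,0]]'>/dev/null
python3 d.py 0.6225 -0.1988 0.1 54
```

```text
clock 6.3 pos [ 0.5223 -0.1742  0.1667] yang 53.99 open 0.601 grip 0.0 F [ 0.   0.8 -0. ] z [-0.  0. -1.]
shift units now [-4.78  1.95  3.33] turn units -0.0
shift units after turn [-4.78  1.95  3.33]
```

```bash

python3 -m creep '[[-0.95,0.39,0.7,0,0,0],[-0.95,0.39,0.7,0,0,0],[-0.95,0.39,0.7,0,0,0],[-0.95,0.39,0.7,0,0,0],[-0.98,0.39,0.53,0,0,0]]' >/dev/null
python3 -m creep '[[0,0,0,0,0,0],[0,0,0,0,0,0]]' >/dev/null
python3 d.py 0.6225 -0.1988 0.023 54
python3 - <<'E'
from h import *
c=optics.camera("scene");cv2.imwrite("pics/s1.png",cv2.resize(c["image"][80:260,150:390],(800,600),interpolation=cv2.INTER_CUBIC))
E
```

```text
clock 7.17 pos [ 0.622  -0.1989  0.1004] yang 54.0 open 0.601 grip 0.0 F [ 0.2  0.2 -0.6] z [-0.  0. -1.]
shift units now [-0.02  0.02  3.87] turn units -0.0
shift units after turn [-0.02  0.02  3.87]
```

View pics/s1.png

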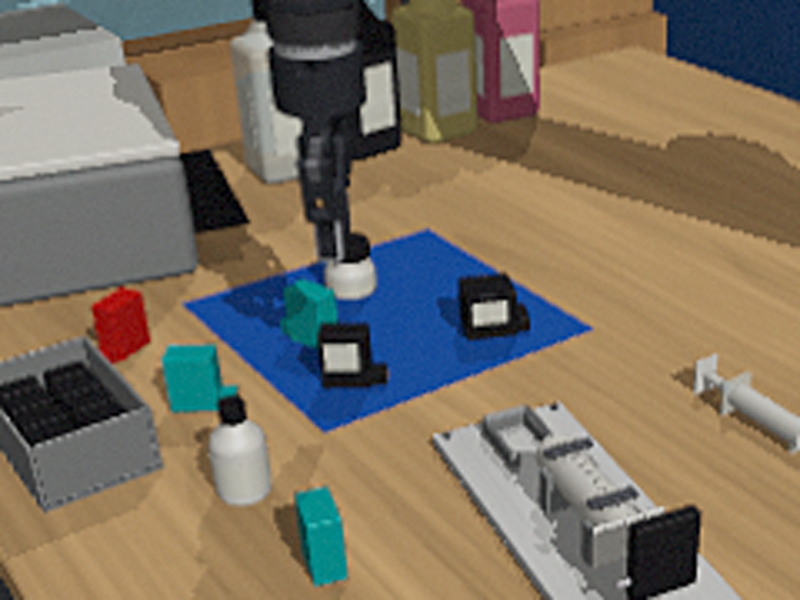

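The gripper hangs over the slim cartridge at about (344,356), with the tips clear of it. I'll go down and grip.

```bash

python3 -m creep '[[0,0,1,0,0,0],[0,0,1,0,0,0],[0,0,1,0,0,0],[0,0,0.87,0,0,0],[0,0,0,0,0,0]]' >/dev/null
python3 d.py 0.6225 -0.1988 0.023 54
python3 -m creep '[[0,0,0,0,0,0],[0,0,0,0,0,0],[0,0,0,0,0,0],[0,0,0,0,0,0],[0,0,0,0,0,0]]' -1 40
python3 -m creep '[[0,0,-0.5,0,0,0],[0,0,-1,0,0,0],[0,0,-1,0,0,0],[0,0,-1,0,0,0],[0,0,-1,0,0,0]]' >/dev/null
python3 d.py 0.5683 -0.0114 0.11 -11.64
python3 - <<'E'
from h import *
c=optics.camera("scene");cv2.imwrite("pics/s2.png",cv2.resize(c["image"][80:260,150:390],(800,600),interpolation=cv2.INTER_CUBIC));np.savez("s2.npz",**c)
c=optics.camera("top");np.savez("t2.npz",**c)
E
```

```text
clock 7.85 pos [ 0.6209 -0.1988  0.0217] yang 54.01 open 0.599 grip 0.0 F [0.  0.6 0.5] z [-0.002  0.001 -1.   ]
shift units now [-0.06  0.05 -0.06] turn units 0.0
shift units after turn [-0.06  0.05 -0.06]
clock: 8.48
ee_pos: [0.6224, -0.1993, 0.0229]
tool_rot: [[-0.809, 0.588, 0.0], [0.588, 0.809, -0.0], [-0.0, 0.0, -1.0]]
force: [-0.2, -0.1, 0.6]
opening: -0.0
grip_force: 0.0
clock 9.1 pos [ 0.6225 -0.1993  0.1143] yang 54.02 open -0.004 grip 0.0 F [ 1.3 -0.1 -0.3] z [ 0.001 -0.    -1.   ]
shift units now [7.71 6.01 0.21] turn units 13.13
shift units after turn [ 8.65 -4.55  0.21]
```

View pics/s2.png

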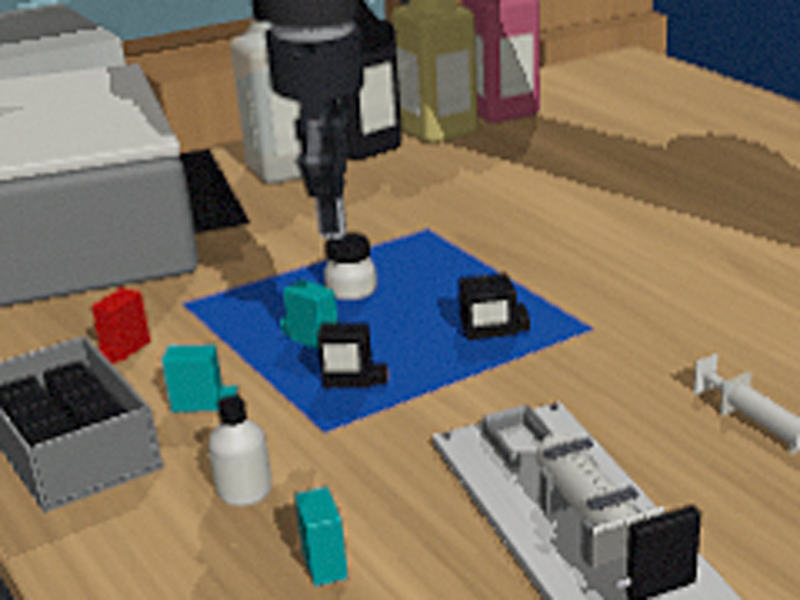

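```bash
python3 - <<'E'
from h import *
for n in("s2","t2"):
    c=dict(np.load(n+".npz"));w=cloud(c)
    R=c["rotation"];p=R.T@(np.array([.6225,-.1993,.1143])-c["position"]);s=p[:2]/p[2];s=s*(1+c["k1"]*(s@s))
    print("TCP px",s*K(c)+[c["cx"],c["cy"]],"depth",p[2])
    m=(w[...,2]>.1)&(w[...,2]<.2)&(abs(w[...,0]-.6)<.25)&(abs(w[...,1]+.25)<.2)
    print(m.sum(),np.round(np.nanpercentile(w[m],[2,25,50,75,98],axis=0),3).tolist())
    lo=m&(w[...,2]<.135); print(np.round(np.nanmedian(w[lo],axis=0),3))
c=dict(np.load("s2.npz"));w=cloud(c)
for u,v in((249,148),(249,142),(253,187),(250,165)): print(u,v,np.round(w[v,u],3))
cv2.imwrite("pics/t2.png",cv2.resize(dict(np.load("t2.npz"))["image"][110:290,300:540],(800,600),interpolation=cv2.INTER_CUBIC))
E
```

```text
TCP px [250.59262771 160.79493112] depth 1.0636967531747894
123 [[0.606, -0.203, 0.151], [0.621, -0.194, 0.162], [0.628, -0.191, 0.173], [0.633, -0.188, 0.184], [0.644, -0.172, 0.199]]
[nan nan nan]
TCP px [386.18832546 179.20336515] depth 1.0657013130609674
19 [[0.603, -0.209, 0.156], [0.616, -0.192, 0.164], [0.619, -0.188, 0.17], [0.625, -0.186, 0.179], [0.632, -0.172, 0.199]]
[nan nan nan]
249 148 [ 0.628 -0.19   0.16 ]
249 142 [ 0.627 -0.188  0.178]
253 187 [ 0.628 -0.191  0.033]
250 165 [ 0.548 -0.354  0.016]
  return np.nanmean(a, axis, out=out, keepdims=keepdims)
```

View pics/t2.png

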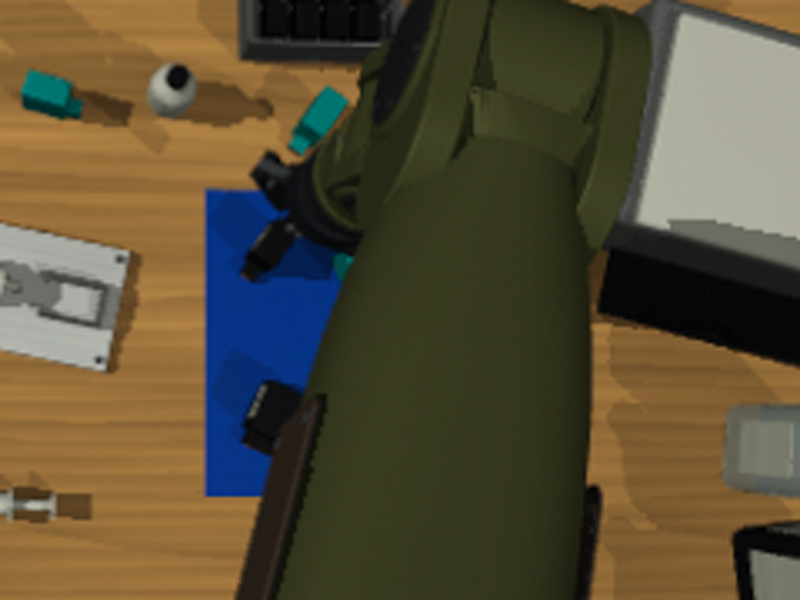

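The shut tips are at z≈0.150 in the images, while the TCP reading says 0.114. The reading is therefore about 36 mm low, and the fingers closed above the 56 mm cartridge. In xy the tips agree with the reading. I'll reopen, descend and measure the tips again.

```bash

python3 -m creep '[[0,0,0,0,0,0],[0,0,0,0,0,0],[0,0,1,0,0,0],[0,0,1,0,0,0],[0,0,1,0,0,0]]' 0.2 >/dev/null
python3 -m creep '[[0,0,1,0,0,0],[0,0,0.9,0,0,0],[0,0,0.6,0,0,0],[0,0,0,0,0,0]]' >/dev/null
python3 d.py 0.6225 -0.1988 -0.01 54
cat > tip.py <<'E'
from h import *
import sys
s=manip.read_state();p=s["ee_pos"]
c=optics.camera("scene");w=cloud(c);np.savez(sys.argv[1]+".npz",**c);cv2.imwrite(f"pics/{sys.argv[1]}.png",c["image"])
d=np.linalg.norm(w[...,:2]-p[:2],axis=-1); m=(d<.06)&(w[...,2]>.02)&(w[...,2]<p[2]+.14)&(c["image"].max(-1)<120)
h,e=np.histogram(w[...,2][m],np.arange(0.02,p[2]+.14,.006)); print(list(zip(np.round(e,3).tolist(),h.tolist())))
cv2.imwrite(f"pics/{sys.argv[1]}.png",cv2.resize(c["image"][90:240,170:370],(800,600),interpolation=cv2.INTER_CUBIC))
E
python3 tip.py s3
```

```text
clock 10.32 pos [ 0.6214 -0.1989  0.0016] yang 54.02 open 0.6 grip 0.0 F [-0.3 -0.2 -0.3] z [-0.002  0.001 -1.   ]
shift units now [-0.04  0.04  0.58] turn units 0.0
shift units after turn [-0.04  0.04  0.58]
[(0.02, 19), (0.026, 10), (0.032, 9), (0.038, 15), (0.044, 22), (0.05, 35), (0.056, 33), (0.062, 20), (0.068, 17), (0.074, 6), (0.08, 4), (0.086, 21), (0.092, 25), (0.098, 10), (0.104, 15), (0.11, 18), (0.116, 11), (0.122, 9), (0.128, 18), (0.134, 23)]
```

View pics/s3.png

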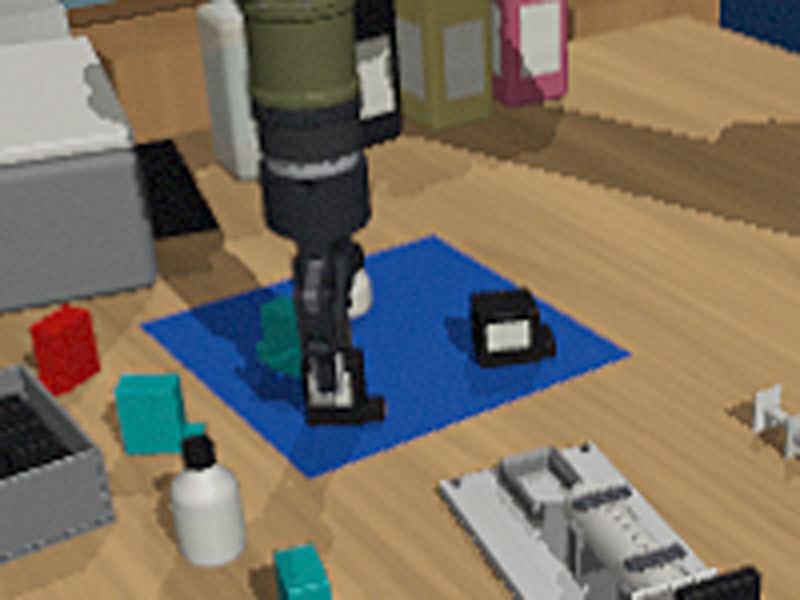

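The front finger's tip is now at about (330,385) in the crop, halfway down the label, so the offset is confirmed. I'll go 13 mm lower and grip.

```bash

python3 -m creep '[[0,0,0.3,0,0,0],[0,0,0.35,0,0,0],[0,0,0,0,0,0]]' >/dev/null
python3 d.py 0.6225 -0.1988 -0.01 54
python3 -m creep '[[0,0,0,0,0,0],[0,0,0,0,0,0],[0,0,0,0,0,0],[0,0,0,0,0,0],[0,0,0,0,0,0]]' -1 40
python3 -m creep '[[0,0,-0.5,0,0,0],[0,0,-1,0,0,0],[0,0,-1,0,0,0],[0,0,-1,0,0,0],[0,0,-1,0,0,0]]'
python3 tip.py s4
python3 d.py 0.5683 -0.0114 0.11 -11.64
```

```text
clock 10.75 pos [ 0.6218 -0.1991 -0.0108] yang 54.02 open 0.602 grip 0.0 F [-1.2  0.6 -0.5] z [-0.001  0.    -1.   ]
shift units now [-0.02  0.03 -0.04] turn units 0.0
shift units after turn [-0.02  0.03 -0.04]
clock: 11.38
ee_pos: [0.6226, -0.1993, -0.0099]
tool_rot: [[-0.809, 0.588, 0.001], [0.588, 0.809, -0.0], [-0.001, 0.0, -1.0]]
force: [-0.4, -0.5, 3.4]
opening: 0.3
grip_force: 39.8
clock: 12.0
ee_pos: [0.6221, -0.1992, 0.0808]
tool_rot: [[-0.809, 0.587, -0.0], [0.587, 0.809, 0.0], [0.0, -0.0, -1.0]]
force: [-0.4, -1.2, -0.6]
opening: 0.3
grip_force: 39.5
[(0.02, 0), (0.026, 0), (0.032, 0), (0.038, 0), (0.044, 0), (0.05, 0), (0.056, 0), (0.062, 0), (0.068, 0), (0.074, 0), (0.08, 0), (0.086, 3), (0.092, 37), (0.098, 40), (0.104, 40), (0.11, 20), (0.116, 18), (0.122, 22), (0.128, 22), (0.134, 25), (0.14, 35), (0.146, 31), (0.152, 9), (0.158, 6), (0.164, 30), (0.17, 23), (0.176, 15), (0.182, 28), (0.188, 28), (0.194, 20), (0.2, 15), (0.206, 22), (0.212, 39)]
clock 12.05 pos [ 0.6238 -0.1997  0.0839] yang 54.03 open 0.296 grip 39.5 F [ 0.4 -1.1  1.4] z [ 0.004 -0.001 -1.   ]
shift units now [ 7.77  5.99 -1.33] turn units 13.13
shift units after turn [ 8.66 -4.62 -1.31]
```

View pics/s4.png

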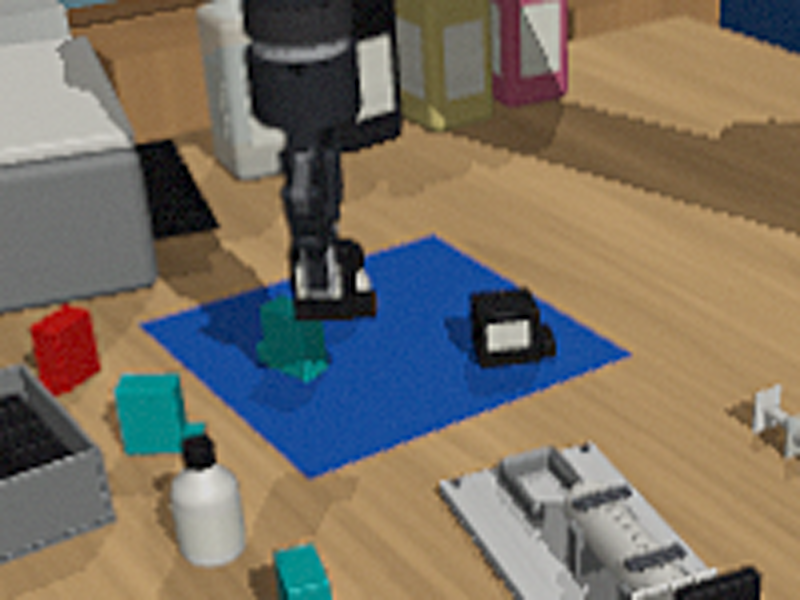

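```bash

python3 -m creep '[[0.97,0.75,0,0,0,0],[0.97,0.75,0,0,0,0],[0.97,0.75,0,0,0,0],[0.97,0.75,0,0,0,0],[0.97,0.75,0,0,0,0]]' >/dev/null
python3 -m creep '[[0.97,0.75,0,0,0,0],[0.97,0.75,0,0,0,0],[0.9,0.75,0,0,0,1],[0,0,0,0,0,1],[0,0,0,0,0,1]]' >/dev/null
python3 -m creep '[[0,0,0,0,0,1],[0,0,0,0,0,1],[0,0,0,0,0,1],[0,0,0,0,0,1],[0,0,0,0,0,1]]' >/dev/null
python3 -m creep '[[0,0,0,0,0,1],[0,0,0,0,0,1],[0,0,0,0,0,1],[0,0,0,0,0,1],[0,0,0,0,0,1]]' >/dev/null
python3 -m creep '[[0,0,0,0,0,0.13],[0,0,0,0,0,0],[0,0,0,0,0,0]]'
python3 d.py 0.5683 -0.0114 0.03 -11.64
python3 - <<'E'
from h import *
s=manip.read_state();p=np.array(s["ee_pos"])
for n in("scene","top"):
    c=optics.camera(n);np.savez(n+"5.npz",**c);w=cloud(c);im=c["image"]
    if n=="scene":cv2.imwrite("pics/s5.png",cv2.resize(im[100:300,220:420],(600,600),interpolation=cv2.INTER_CUBIC))
    d=np.linalg.norm(w[...,:2]-p[:2],axis=-1);zb=p[2]+.010
    for lo,hi in((0.002,.016),(.035,.053)):
        m=(d<.06)&(w[...,2]>zb+lo)&(w[...,2]<zb+hi); print(n,m.sum(),zb)
        if m.sum()>4: print(cv2.minAreaRect((w[m][:,:2]*1000).astype(np.float32)))
E
```

```text
clock: 14.92
ee_pos: [0.5683, -0.0116, 0.0798]
tool_rot: [[0.201, 0.98, 0.0], [0.98, -0.201, -0.0], [0.0, 0.0, -1.0]]
force: [-0.1, -0.1, -1.2]
opening: 0.297
grip_force: 39.5
clock 14.93 pos [ 0.5683 -0.0116  0.0798] yang -11.57 open 0.297 grip 39.5 F [-0.1 -0.1 -1.2] z [ 0. -0. -1.]
shift units now [ 0.01 -0.    2.49] turn units 0.01
shift units after turn [ 0.01 -0.    2.49]
scene 78 0.08982272214882044
((576.3898315429688, -4.041046142578125), (20.95869255065918, 59.02775955200195), 8.010506629943848)
scene 126 0.08982272214882044
((573.0262451171875, -0.8831920623779297), (25.675886154174805, 53.61463165283203), 66.5980453491211)
top 0 0.08982272214882044
top 0 0.08982272214882044
```

View pics/s5.png

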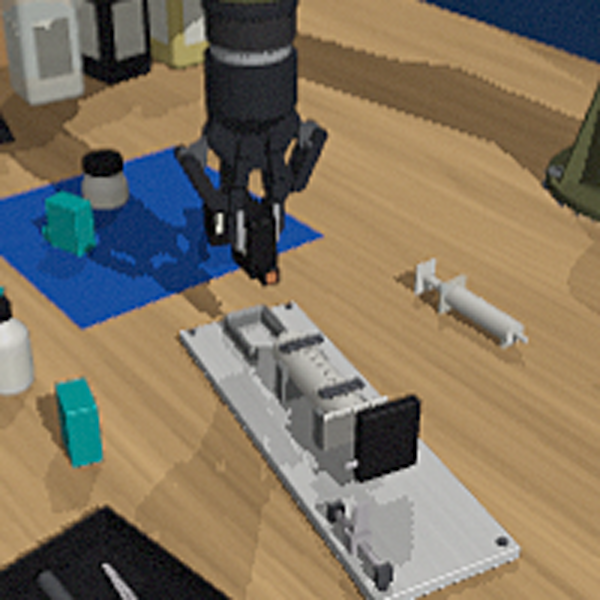

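```bash
python3 - <<'E'
from h import *
c=dict(np.load("scene5.npz"));w=cloud(c)
a=np.radians(258.36);xs=np.array([np.cos(a),np.sin(a)]);ys=np.array([-xs[1],xs[0]])
o=np.array([.5968,.1270])+.035*xs
X=(w[...,:2]-o)@xs*1000-106.3;Y=(w[...,:2]-o)@ys*1000;Z=w[...,2]*1000-89.8
for lo,hi in((1,6),(6,11),(11,16),(20,28),(28,36),(36,44),(44,52)):
    m=(abs(X)<60)&(abs(Y)<16)&(Z>lo)&(Z<hi)
    print(lo,hi,m.sum(),"X",np.round(np.percentile(X[m],[2,10,30,50,70,95]),1),"Y",np.round(np.percentile(Y[m],[2,10,50,90,98]),1))
m=(abs(X)<60)&(abs(Y)<16)&(Z>-12)&(Z<54);print(np.percentile(Z[m],[0,1,3,10,97,100]))
E
```

```text
1 6 24 X [-36.  -35.4 -33.3 -23.7 -17.1  17.5] Y [-5.9 -1.5  8.2 13.3 13.6]
6 11 22 X [-35.7 -35.1 -33.9 -22.7 -14.3  11.8] Y [-4.7 -2.1  8.7 13.4 13.7]
11 16 35 X [-36.3 -35.5 -31.3 -19.9 -16.4  13.8] Y [-6.2 -4.8  7.7 13.5 14. ]
20 28 32 X [-23.  -22.6 -20.9 -20.1 -19.2  -7.8] Y [-9.6 -7.   6.4 13.  13.3]
28 36 29 X [-22.2 -21.4 -20.8 -19.7 -19.1 -10.3] Y [-9.6 -7.6  3.8 13.7 14.9]
36 44 31 X [-22.7 -22.3 -21.4 -20.5 -19.4 -10. ] Y [-9.3 -7.4  7.1 13.2 13.6]
44 52 32 X [-23.4 -22.3 -21.3 -20.1 -19.  -10.4] Y [-9.7 -7.4  3.  12.9 13.5]
[ 0.5309681   1.23721239  3.24269776  5.91037425 51.9023645  53.64535835]
```

The measured nose, body front and side lie within about 1 mm of where they should be over the nest. Lowering.

```bash

python3 -m creep '[[0,0,1,0,0,0],[0,0,1,0,0,0],[0,0,0.7,0,0,0],[0,0,0.1,0,0,0],[0,0,0,0,0,0]]'
python3 -m creep '[[0,0,0.25,0,0,0],[0,0,0.25,0,0,0],[0,0,0.25,0,0,0],[0,0,0,0,0,0]]'
python3 -m creep '[[0,0,0.15,0,0,0],[0,0,0.13,0,0,0],[0,0,0.05,0,0,0],[0,0,0,0,0,0],[0,0,0,0,0,0]]'
python3 d.py 0.5683 -0.0114 0.0021 -11.64
```

```text
clock: 15.65
ee_pos: [0.5686, -0.0118, 0.0241]
tool_rot: [[0.202, 0.979, 0.0], [0.979, -0.202, -0.0], [0.0, 0.0, -1.0]]
force: [0.5, -0.6, -1.0]
opening: 0.297
grip_force: 39.5
clock: 16.15
ee_pos: [0.5678, -0.0118, 0.0082]
tool_rot: [[0.202, 0.979, -0.001], [0.979, -0.202, 0.0], [-0.0, -0.001, -1.0]]
force: [-0.3, -0.4, -0.6]
opening: 0.297
grip_force: 39.5
clock: 16.77
ee_pos: [0.5684, -0.0118, 0.0023]
tool_rot: [[0.202, 0.979, 0.0], [0.979, -0.202, 0.0], [0.0, 0.0, -1.0]]
force: [0.8, 0.4, -1.0]
opening: 0.296
grip_force: 39.7
clock 16.77 pos [ 0.5684 -0.0118  0.0023] yang -11.63 open 0.296 grip 39.7 F [ 0.8  0.4 -1. ] z [ 0.  0. -1.]
shift units now [ 0.02 -0.01  0.01] turn units 0.0
shift units after turn [ 0.02 -0.01  0.01]
```

```bash

python3 -m creep '[[0,0,0.03,0,0,0],[0,0,0,0,0,0]]'
python3 -m creep '[[0,0,0,0,0,0],[0,0,0,0,0,0],[0,0,0,0,0,0],[0,0,0,0,0,0]]' 0.1
python3 -m creep '[[0,0,-0.5,0,0,0],[0,0,-1,0,0,0],[0,0,-1,0,0,0],[0,0,-1,0,0,0],[0,0,-1,0,0,0]]' >/dev/null
python3 d.py 0.6149 0.2148 0.1 78.36
python3 - <<'E'
from h import *
c=optics.camera("scene");w=cloud(c)
a=np.radians(258.36);xs=np.array([np.cos(a),np.sin(a)]);ys=np.array([-xs[1],xs[0]])
o=np.array([.5968,.1270])+.035*xs
X=(w[...,:2]-o)@xs*1000-106.3;Y=(w[...,:2]-o)@ys*1000;Z=w[...,2]*1000
m=(abs(X)<40)&(abs(Y)<18)&(Z>31)&(Z<80);print(np.percentile(Z[m],[5,50,90,97,100]))
t=m&(Z>63)&(Z<74);print(t.sum(),cv2.minAreaRect(np.stack([X[t],Y[t]],1).astype(np.float32)))
cv2.imwrite("pics/s6.png",cv2.resize(c["image"][100:300,220:420],(600,600),interpolation=cv2.INTER_CUBIC))
E
```

```text
clock: 17.02
ee_pos: [0.5685, -0.0118, 0.002]
tool_rot: [[0.202, 0.979, 0.0], [0.979, -0.202, -0.0], [0.0, 0.0, -1.0]]
force: [-2.2, 1.5, 4.6]
opening: 0.294
grip_force: 40.1
clock: 17.52
ee_pos: [0.5683, -0.0118, 0.0015]
tool_rot: [[0.202, 0.979, -0.0], [0.979, -0.202, 0.0], [0.0, -0.0, -1.0]]
force: [0.4, 0.9, -0.0]
opening: 0.553
grip_force: 0.0
clock 18.15 pos [ 0.5686 -0.0118  0.0931] yang -11.63 open 0.549 grip 0.0 F [ 0.7  0.4 -0.3] z [ 0.001 -0.    -1.   ]
shift units now [ 1.156e+01 -1.000e-02 -3.500e-01] turn units -18.0
shift units after turn [ 0.02 11.56 -0.35]
[33.905367   58.06897944 68.74854553 69.57275448 70.90750914]
101 ((0.09603309631347656, 1.417424201965332), (43.450191497802734, 26.697284698486328), 0.9055002331733704)
```

View pics/s6.png

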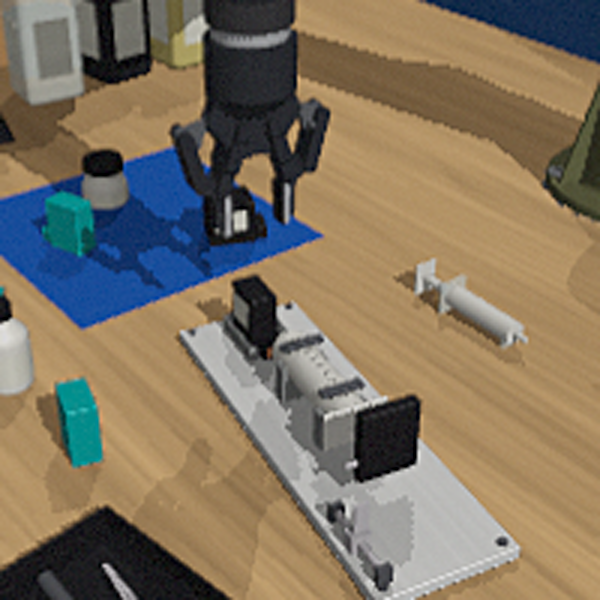

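The cartridge sits upright in the nest with its nose to the syringe, at about (253,310). Its top measures z≈68 mm, as it should. Next is the paddle.

```bash

python3 -m creep '[[0.97,0,0,0,0,0],[0.97,0,0,0,0,0],[0.97,0,0,0,0,0],[0.97,0,0,0,0,0],[0.97,0,0,0,0,0]]' -0.06 60 >/dev/null
python3 -m creep '[[0.97,0,0,0,0,0],[0.97,0,0,0,0,0],[0.97,0,0,0,0,0],[0.97,0,0,0,0,0],[0.97,0,0,0,0,0]]' >/dev/null
python3 -m creep '[[0.97,0,0,0,0,0],[0.9,0,0,0,0,0],[0,0,0,0,0,-1],[0,0,0,0,0,-1],[0,0,0,0,0,-1]]' >/dev/null
python3 -m creep '[[0,0,0,0,0,-1],[0,0,0,0,0,-1],[0,0,0,0,0,-1],[0,0,0,0,0,-1],[0,0,0,0,0,-1]]' >/dev/null
python3 -m creep '[[0,0,0,0,0,-1],[0,0,0,0,0,-1],[0,0,0,0,0,-1],[0,0,0,0,0,-1],[0,0,0,0,0,-1]]' >/dev/null
python3 -m creep '[[0,0,0,0,0,-1],[0,0,0,0,0,-1],[0,0,0,0,0,-1],[0,0,0,0,0,-1],[0,0,0,0,0,-1]]' >/dev/null
python3 -m creep '[[0,0,0,0,0,0],[0,0,0,0,0,0],[0,0,0,0,0,0]]' >/dev/null
python3 d.py 0.6149 0.2148 0.024 78.36
```

```text
clock 22.32 pos [0.615  0.215  0.0916] yang 78.33 open 0.466 grip 0.0 F [0.5 1.7 0.5] z [-0. -0. -1.]
shift units now [ 0.   -0.01  3.38] turn units -0.01
shift units after turn [ 0.   -0.01  3.38]
```

```bash

python3 -m creep '[[0,0,1,0,0,0],[0,0,0.8,0,0,0],[0,0,0,0,0,0]]'
python3 -m creep '[[0,0,0.6,0,0,0],[0,0,0.6,0,0,0],[0,0,0.38,0,0,0],[0,0,0,0,0,0]]'
python3 -m creep '[[0,0,0,0,0,0],[0,0,0,0,0,0],[0,0,0,0,0,0],[0,0,0,0,0,0],[0,0,0,0,0,0]]' -1 60
python3 d.py 0.6149 0.2148 0.024 78.36
```

```text
clock: 22.7
ee_pos: [0.6135, 0.2143, 0.0538]
tool_rot: [[-0.979, 0.202, -0.003], [0.202, 0.979, -0.001], [0.003, -0.002, -1.0]]
force: [1.0, -0.4, -0.7]
opening: 0.47
grip_force: 0.0
clock: 23.2
ee_pos: [0.6143, 0.2146, 0.023]
tool_rot: [[-0.979, 0.202, -0.002], [0.202, 0.979, -0.001], [0.001, -0.001, -1.0]]
force: [-0.6, -1.2, -0.0]
opening: 0.472
grip_force: 0.0
clock: 23.82
ee_pos: [0.6154, 0.2151, 0.0246]
tool_rot: [[-0.979, 0.202, 0.001], [0.202, 0.979, 0.0], [-0.001, 0.001, -1.0]]
force: [0.4, -0.5, 4.5]
opening: 0.133
grip_force: 58.8
clock 23.82 pos [0.6154 0.2151 0.0246] yang 78.37 open 0.133 grip 58.8 F [ 0.4 -0.5  4.5] z [ 0.001  0.    -1.   ]
shift units now [ 0.02 -0.02  0.03] turn units 0.0
shift units after turn [ 0.02 -0.02  0.03]
```

The paddle is gripped: the opening reads about 11 mm against its 12 mm thickness. I'll pull about 42.6 mm along tool +y.

```bash

python3 -m creep '[[0,0.4,0,0,0,0],[0,0.5,0,0,0,0],[0,0.5,0,0,0,0],[0,0.45,0,0,0,0],[0,0.28,0,0,0,0]]'
python3 -m creep '[[0,0,0,0,0,0],[0,0,0,0,0,0],[0,0,0,0,0,0]]'
python3 - <<'E'
from h import *
c=optics.camera("scene");w=cloud(c)
a=np.radians(258.36);xs=np.array([np.cos(a),np.sin(a)]);ys=np.array([-xs[1],xs[0]])
o=np.array([.5968,.1270])+.035*xs
X=(w[...,:2]-o)@xs*1000;Y=(w[...,:2]-o)@ys*1000;Z=w[...,2]*1000
for t,m in(("marker",(X<-150)&(X>-190)&(Y>39)&(Y<52)&(Z>38)&(Z<56)),("pin",(X<-140)&(X>-200)&(Y>27)&(Y<35)&(Z>44)&(Z<56)),("paddle",(X<-140)&(X>-200)&(abs(Y)<25)&(Z>53)&(Z<94)),("edge",(X<-140)&(X>-200)&(Y>20)&(Y<27)&(Z>53)&(Z<94))):
    print(t,m.sum(),np.round(np.percentile(X[m],[2,25,50,75,98]),1) if m.sum() else "")
m=(abs(X-106)<35)&(abs(Y)<18)&(Z>63)&(Z<74);print(m.sum(),np.mean(X[m]),np.mean(Y[m]),np.mean(Z[m]))
cv2.imwrite("pics/s7.png",cv2.resize(c["image"][200:320,290:430],(700,600),interpolation=cv2.INTER_CUBIC))
E
```

```text
clock: 24.45
ee_pos: [0.6235, 0.2539, 0.0245]
tool_rot: [[-0.979, 0.203, 0.0], [0.203, 0.979, -0.005], [-0.001, -0.005, -1.0]]
force: [-2.8, -10.6, 9.2]
opening: 0.13
grip_force: 59.8
clock: 24.82
ee_pos: [0.6234, 0.2536, 0.0245]
tool_rot: [[-0.979, 0.203, -0.0], [0.203, 0.979, -0.005], [-0.001, -0.005, -1.0]]
force: [-2.8, -10.2, 8.4]
opening: 0.131
grip_force: 59.9
marker 30 [-170.2 -168.7 -168.3 -167.6 -166.3]
pin 6 [-165.4 -165.  -164.7 -163.7 -163.1]
paddle 260 [-184.  -177.  -170.3 -168.7 -159.8]
edge 68 [-170.8 -169.1 -166.8 -163.  -159. ]
101 103.99978333335646 2.2398222044329863 67.54052959296354
```

View pics/s7.png

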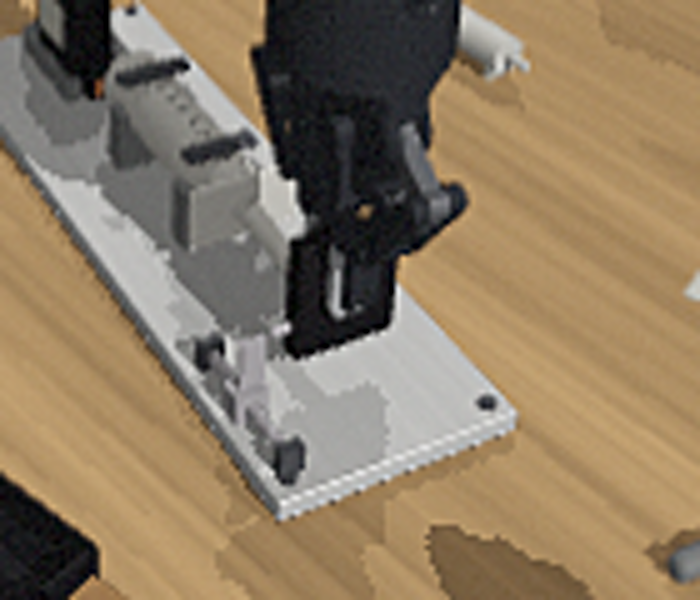

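The pin tip at about (280,330) is still short of the blade at about (250,360). The numbers say pin -164.7 and blade about -167.3, so I'll pull 2.6 mm more.

```bash

python3 -m creep '[[0,0.07,0,0,0,0],[0,0.07,0,0,0,0],[0,0,0,0,0,0],[0,0,0,0,0,0],[0,0,0,0,0,0]]'
python3 -m creep '[[0,0,0,0,0,0],[0,0,0,0,0,0]]'
python3 - <<'E'
from h import *
a=np.radians(258.36);xs=np.array([np.cos(a),np.sin(a)]);ys=np.array([-xs[1],xs[0]])
o=np.array([.5968,.1270])+.035*xs
for n in("scene","top"):
    c=optics.camera(n);w=cloud(c)
    X=(w[...,:2]-o)@xs*1000;Y=(w[...,:2]-o)@ys*1000;Z=w[...,2]*1000
    for t,m in(("marker",(X<-150)&(X>-190)&(Y>39)&(Y<52)&(Z>38)&(Z<56)),("pin",(X<-140)&(X>-200)&(Y>27)&(Y<35)&(Z>44)&(Z<56)),("edge",(X<-140)&(X>-200)&(Y>18)&(Y<27)&(Z>53)&(Z<98))):
        print(n,t,m.sum(),np.round(np.percentile(X[m],[2,25,50,75,98]),1) if m.sum() else "")
E
```

```text
clock: 25.5
ee_pos: [0.6239, 0.2562, 0.0246]
tool_rot: [[-0.979, 0.203, -0.0], [0.203, 0.979, -0.005], [-0.001, -0.005, -1.0]]
force: [-2.6, -9.5, 9.7]
opening: 0.131
grip_force: 59.8
clock: 25.75
ee_pos: [0.6239, 0.2562, 0.0245]
tool_rot: [[-0.979, 0.203, -0.0], [0.203, 0.979, -0.005], [-0.001, -0.005, -1.0]]
force: [-3.4, -10.8, 8.7]
opening: 0.133
grip_force: 59.8
scene marker 30 [-170.5 -169.  -168.3 -167.5 -165.7]
scene pin 6 [-167.7 -167.6 -167.5 -167.3 -165.2]
scene edge 89 [-173.4 -172.2 -170.7 -166.6 -161.8]
top marker 10 [-169.5 -168.3 -167.1 -166.4 -165.8]
top pin 0 
top edge 0
```

The pin at -167.4 and the blade at about -167.6 agree within 1 mm, and the plunger is held still. Handing in.

```bash
python3 -c "
from bench import manip
print(manip.job_done())"
```

```text
the job is handed in; nothing more can be done
None
```

I handed the job in with the cartridge seated in the nest, nose to the syringe and released, and with the gripper holding the plunger about 1 mm or less from the marker by the camera measurements; the hand-in call gave no pass or fail result.

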